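# Nest the measuring pans with their handles fanned

## Robot

A 7-joint arm with a two-finger parallel gripper is mounted at the origin on the work surface. World frame = base frame: x ahead of the robot, y to its left, z up, the work surface at z = 0. Lengths are in mm, angles in rad, forces in N, time in s.
With the tool pointing down it reaches from about 350 to 900 mm from the base axis. Payload 19.9 kg.
Tool frame: the origin (TCP) lies midway between the tips of the shut fingers; the grasp point (between the pads) lies r.grasp_offset behind it (r.grasp_offset is the distance from the TCP to the grasp point, in mm); z points along the fingers, y is the line along which they close (so a half turn about z gives the same grasp; the last joint's range is limited). The gripper opens to 94 mm and grips with 3 to 60 N. Pads are 16 mm wide; open, the fingers measure 119 mm over their backs; the gripper's body (75 mm by 177 mm) begins 78 mm behind the grasp point.
Start: joints at [1.097, 0.417, -0.01, 1.614, 0.005, 1.111, -0.053], TCP at [262.125, -567.353, 205.425] pointing down, gripper open.
Joint ranges: [-2.81, 2.81], [-0.39, 2.02], [-1.27, 1.25], [0.06, 2.57], [-1.19, 4.33], [0.19, 2], [-2.82, 2.82]. Speed limits (rad/s): [1.89, 1.89, 2.39, 2.39, 3.01, 3.01, 3.01].

## Interface

Orientations are given as a unit quaternion [w, x, y, z].
In Python, from station import r gives the robot as it stands. The module is installed in compiled form; this text tells all that it offers.
- The arm moves only by the tool arm_command, never from a script. Its argument "steps" is a list of rows, each a list of 7 numbers: the shift along the tool's x, y, z in cm, then the turn, a rotation vector about the tool's x, y, z in rad, then the gripper's target within -1 to 1 (fully open at 1, half-way at 0, shut at -1). A call has 1 to 8 rows; each row shifts and turns the commanded pose from where the row before left it, along the tool's axes as they then stand; what a row does not reach is not made up. A row lasts 1/12 s, in which the tool goes at most 41.7 mm and 7.16 degrees, less where a joint would pass 70% of its speed; a pose out of reach is approached as far as the arm can. A call with a gripper value outside its range is refused whole. The fingers move at their own pace and stop on an object; "grip_force" is the grip in N (left out, the last holds). Time passes only in rows, so rows that do not move let the fingers close. It gives the time, the measured TCP pose, the force, the opening and the grip force at its end, in the units of the state.
- r.sense(): the state, without advancing time (a new reading comes with each control period).
- r.snapshot(name): name is "scene" or "top"; returns the picture (420x560x3 uint8, red, green, blue); there is no depth.
- r.get_calibration(name): a dict with "camera_matrix" (3x3 intrinsics, pixels), "k1" (the pictures are not rectified: a ray, as slopes to the right and down, at radius r is drawn at 1 + k1 r^2 times it, then the intrinsics apply), "xyz" and "attitude" of the camera in the world. Camera axes: x right, y down, z forward; pixel columns grow to the right and rows downward; lengths in mm; the calibration is good to about 2 mm. A picture is of the moment at which its call begins. get_calibration takes no time and is no camera call.
- r.close_job(): hands the job in; it is judged then, once.
Trained networks look in the newest picture that a camera, given by its name, has taken for a name from the list of things; names that differ only in an ending like _2 or _b are one class to them, and where a whole thing is asked for, a point or a joint stands for the part that bears it (a point fixed in the world has none). Each returns a list of dicts, best first, with "score" (0 to 1); they miss things now and then, are a little off and sometimes report something else, mostly with a low value. They report only what shows in the picture. A call takes as long as a camera call. They do not tell look-alikes from the thing itself.
- r.recognise(target, camera): "xyz" ([x, y, z] in mm, in the coordinates of the camera as it stood for that picture, good to about 4 mm: the middle of the surface that is visible of it).
- r.regions_of(target, camera): "mask" (420x560 bool, what is visible of it).
The state is a dict: "time_s": time; "joint_pos": joint angles; "joint_vel": joint speeds; "joint_torque": joint torques, N m; "tcp_pos": TCP position; "ee_rot": TCP orientation; "contact_force": force on the tool from outside, world axes, zero at the start; "torque": the same for the moment, N m; "finger_gap": finger opening in mm; "grip_force": force on a finger pad.
Only numpy, scipy, OpenCV 4.12 (cv2) and the standard library are available. Lean on these libraries where they do the work, as an engineer would, in place of code of your own. Each camera call takes 0.05 s, during which the arm holds its last target. There are 200 camera calls.

## Task

Take the two pans off their sloping stands and nest all three: first the medium pan into the large one, then the small one into the medium, each set down (not dropped) so that it sits flat on the bottom of the one below. Fan the handles out to one side like a hand of cards, roughly 30 to 45 degrees between neighbours, so that no handle lies over another and each pan can be lifted out by its own. Leave the large pan where it stands, do not disturb the things around, and let go of everything.

Things in the scene. Friction and masses are not known exactly. Their poses are not given: they have to be found in the camera images.
- large_pan: Large tapered aluminium pan: outside diameter 132 mm at base, 148 at rim, 46 high; wall 3, base 4 thick. One straight dark handle, 16 wide, 14 tall, square to the pan's axis, top level with the rim, from the wall to 167 mm from the axis; about 400 g. Upright, loose on the counter, beside or between the stands, handle roughly to the robot. Origin: centre of underside; z out of the mouth, handle along own -x.
- medium_pan: Medium tapered aluminium pan: outside diameter 112 mm at base, 124 at rim, 60 high; wall 3, base 4 thick. One straight dark handle, 16 wide, 14 tall, square to the pan's axis, top level with the rim, from the wall to 150 mm from the axis; about 130 g. Starts loose on its stand, tilted 28 deg with the slope, handle pointing down-slope over the lip. Origin: centre of underside; z out of the mouth, handle along own -x.
- small_pan: Small tapered aluminium pan: outside diameter 92 mm at base, 100 at rim, 74 high; wall 3, base 4 thick. One straight dark handle, 16 wide, 14 tall, square to the pan's axis, top level with the rim, from the wall to 138 mm from the axis; about 100 g. Starts on the other stand, tilted likewise. Origin: centre of underside; z out of the mouth, handle along own -x.
- large_pan_tip (a point): end of the large pan's handle, on the middle of its top face: at (-167, 0, 46) mm in the pan's frame. Nested, each handle passes 4 mm over the next larger rim
- medium_pan_tip (a point): end of the medium pan's handle, on the middle of its top face: at (-150, 0, 60) mm in the pan's frame. Nested, each handle passes 4 mm over the next larger rim
- small_pan_tip (a point): end of the small pan's handle, on the middle of its top face: at (-138, 0, 74) mm in the pan's frame. Nested, each handle passes 4 mm over the next larger rim
- medium_stand: Fixed sloping stand of grey steel under the medium pan, 170 mm wide along its y; the two stands and the large pan change places along the counter. Its board rises at 28 deg towards +x, 75 mm above the counter at the lip, about 138 at the back; the lip stands 14 mm proud of the board. Origin on the counter at mid width; lip's inner face at x = -20 mm; the pan's base centre starts at x = 30, z = 102 mm, its base against the lip.
- small_stand: Fixed sloping stand of grey steel under the small pan, 170 mm wide along its y; the two stands and the large pan change places along the counter. Its board rises at 28 deg towards +x, 75 mm above the counter at the lip, about 138 at the back; the lip stands 14 mm proud of the board. Origin on the counter at mid width; lip's inner face at x = -20 mm; the pan's base centre starts at x = 21, z = 97 mm, its base against the lip.
- water_bottle: Clear water bottle, 64 mm across, 190 mm tall, standing beyond the work; bystander. Origin: centre of its underside.
- jar: Glass jar, 80 mm across, 110 mm tall, standing beyond the work; bystander. Origin: centre of its underside.
- can: Low tin can, 80 mm across, 42 mm tall, standing between the robot and the work; bystander. Origin: centre of its underside.
Things that resemble listed ones, but are neither listed nor needed, are in the scene too. Leave any orange or purple look-alike of the medium_pan alone.

How it is judged (in metres and radians):
On the way, in this order (a step that is already met when the one before it is completed fails the run):
1. the medium pan sits flat in the large one, its handle clear of the large pan's, let go (z of medium_pan in the frame of large_pan between 0.001 and 0.009 m and horizontal distance between medium_pan and large_pan below 0.02 m and angle between medium_pan's own z axis and vertical below 0.07 rad and horizontal distance between medium_pan_tip and large_pan_tip between 0.05 and 0.24 m and contact force between the fingers and medium_pan below 0.1 N), for 0.2 s.
2. the small pan sits flat in the medium one, its handle clear of both others, let go (z of small_pan in the frame of medium_pan between 0.001 and 0.009 m and horizontal distance between small_pan and medium_pan below 0.02 m and angle between small_pan's own z axis and vertical below 0.07 rad and horizontal distance between small_pan_tip and medium_pan_tip between 0.05 and 0.24 m and horizontal distance between small_pan_tip and large_pan_tip between 0.05 and 0.24 m and contact force between the fingers and small_pan below 0.1 N), for 0.2 s.
At the end, for the whole second after the job is handed in: Medium flat in large, small flat in medium (each origin 1-9 mm above the one below, axes within 20 mm), all upright within 4 deg; handle ends pairwise 50-240 mm apart from above; large pan on the counter within 40 mm (handle end 60 mm) of its start; all released, at rest (all of step 1 and all of step 2 and angle between large_pan's own z axis and vertical below 0.07 rad and distance of large_pan from where it was at the start of the episode below 0.04 m and distance of large_pan_tip from where it was at the start of the episode below 0.06 m and height (world z) of large_pan below 0.008 m and linear speed of each of medium_pan, small_pan, large_pan below 0.02 m/s and angular speed of each of medium_pan, small_pan, large_pan below 0.2 rad/s); the robot touches nothing.
It fails at once if a bystander (bottle, jar or can) was moved more than 40 mm or tipped over (distance of any of water_bottle, jar, can from where it was at the start of the episode above 0.04 m or angle between any of water_bottle, jar, can's own z axis and vertical above 0.5 rad).
It fails at once if the medium pan was dropped (it fell faster than 0.6 m/s, untouched by the fingers) (contact force between the fingers and medium_pan below 0.05 N and linear speed of medium_pan above 0.6 m/s).
It fails at once if the small pan was dropped (it fell faster than 0.6 m/s, untouched by the fingers) (contact force between the fingers and small_pan below 0.05 N and linear speed of small_pan above 0.6 m/s).
It also fails if it takes over 72 s, if anything falls off the work surface, if the arm or the gripper's body presses on something with over 40 N, if the wrist force passes 120 N, or if a joint passes its speed limit or range.

## Working session

There is one attempt and no reset: what is moved stays moved. The work goes in short steps, Python scripts to look and compute and a tool call to move; the robot and the scene stay as the last step left them, time stands still between calls to the robot, and variables do not carry over. Pictures are saved under pics/ and viewed, at most 11 in all, crops included, and the job is handed in when it is done.

Besides the shell and the picture viewer there is one more tool, called after "Emit:" as name([rows], argument=value, ...), one row to a line, values as JSON. arm_command: Moves the arm, as the interface text tells. Its arguments: {"type":"object","properties":{"steps":{"type":"array"},"grip_force":{"type":"number"}},"required":["steps"]}

```bash
mkdir -p pics
python3 - <<'E'
from station import r
import cv2,numpy as np
print(r.grasp_offset, r.sense())
for c in("scene","top"):
    cv2.imwrite(f"pics/{c}0.png",r.snapshot(c)[:,:,::-1]); print(c,r.get_calibration(c))
    for n in("large_pan","medium_pan","small_pan","medium_stand","small_stand"):
        for d in r.recognise(n,c)[:3]:print(n,d)
E
```

```text
18.8 {'time_s': 0.0, 'joint_pos': array([ 1.09649416,  0.41800835, -0.01032753,  1.61420247,  0.00472164,
        1.11072846, -0.05301348]), 'joint_vel': array([ 0.00067226, -0.00104785, -0.00293331,  0.0005633 ,  0.0002027 ,
       -0.00066409,  0.00045025]), 'joint_torque': array([ 5.17846706e-05, -8.51233649e+01,  6.39038254e-01, -4.25998056e+01,
       -4.88671206e-02,  1.85881957e-02,  1.31860093e-04]), 'tcp_pos': array([ 261.95840555, -567.00330407,  204.79185372]), 'ee_rot': array([-6.32643205e-04,  9.76673413e-01,  2.14729147e-01, -1.93168530e-04]), 'contact_force': array([-0.06649402,  0.17349756,  0.14168318]), 'torque': array([ 0.00509082,  0.00561639, -0.02439212]), 'grip_force': 0.0, 'finger_gap': 93.86344624882621}
scene {'camera_matrix': array([[454.80480702,   0.        , 275.08576842],
       [  0.        , 454.80480702, 211.04758157],
       [  0.        ,   0.        ,   1.        ]]), 'k1': -0.13308079054143082, 'xyz': array([1760.11233747,  120.97233297,  994.47218819]), 'attitude': array([-0.30767082,  0.61308264,  0.64578803, -0.3353001 ])}
large_pan {'xyz': [2
[... 665 characters left out ...]
ray([-0.03275523,  0.71338055, -0.69939508,  0.02935675])}
large_pan {'xyz': [-206.1, -91.5, 1230.3], 'score': 0.72}
medium_pan {'xyz': [480.3, 33.4, 1217.5], 'score': 0.83}
medium_pan {'xyz': [416.6, 304.7, 1189.3], 'score': 0.73}
medium_pan {'xyz': [42.3, -78.3, 1125.3], 'score': 0.65}
small_pan {'xyz': [47.8, -136.1, 1120.3], 'score': 0.57}
small_pan {'xyz': [278.1, -79.3, 1122.5], 'score': 0.56}
medium_stand {'xyz': [53.0, -135.4, 1119.8], 'score': 0.89}
medium_stand {'xyz': [-70.3, -239.2, 1138.2], 'score': 0.28}
medium_stand {'xyz': [278.5, -77.2, 1118.4], 'score': 0.25}
small_stand {'xyz': [262.6, -136.0, 1123.1], 'score': 0.9}
small_stand {'xyz': [46.8, -79.3, 1125.9], 'score': 0.57}
```

View pics/top0.png

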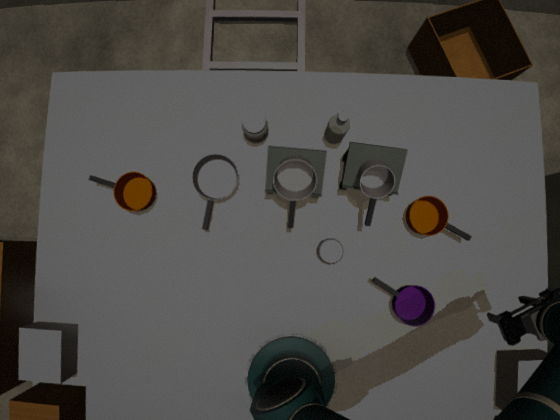

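View pics/scene0.png

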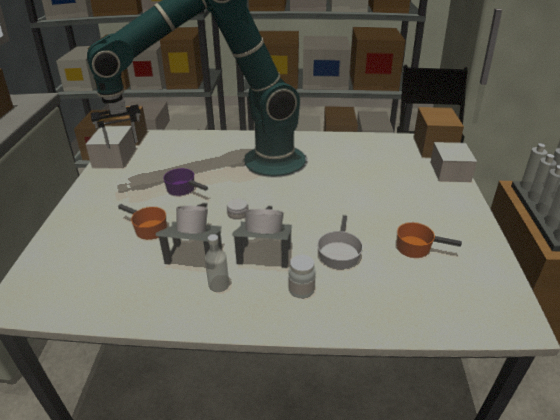

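The top view shows, left to right, the large pan at (215,178), the medium pan on its stand at (295,180) and the small pan on its stand at (377,180). The can is at (330,251), and the orange and purple look-alikes are off to the sides. Next I fit the pan poses from the masks in both cameras.

```bash
cat > h.py <<'E'
from station import r
import numpy as np, cv2
from scipy.spatial.transform import Rotation as R
from scipy.optimize import minimize
PAN={"large_pan":(66,74,46,167),"medium_pan":(56,62,60,150),"small_pan":(46,50,74,138)}
CAL={c:r.get_calibration(c) for c in("scene","top")}
def rot(q): return R.from_quat([q[1],q[2],q[3],q[0]])
def proj(P,c):
    k=CAL[c]; p=rot(k["attitude"]).inv().apply(np.atleast_2d(P)-k["xyz"])
    s=p[:,:2]/p[:,2:]; s=s*(1+k["k1"]*(s**2).sum(1,keepdims=True))
    return s*k["camera_matrix"][0,0]+k["camera_matrix"][:2,2]
def toworld(x,c): return rot(CAL[c]["attitude"]).apply(x)+CAL[c]["xyz"]
def parts(n):
    rb,rt,h,l=PAN[n]; a=np.linspace(0,2*np.pi,60)
    ring=lambda q,z:np.c_[q*np.cos(a),q*np.sin(a),0*a+z]
    return np.r_[ring(rb,0),ring(rt,h)], np.array([[-x,y,z] for x in(rt-3,l) for y in(-8,8) for z in(h-14,h)],float)
def render(n,Rm,t,c,S=4):
    m=np.zeros((420*S,560*S),np.uint8)
    for P in parts(n):
        u=proj(Rm.apply(P)+t,c); cv2.fillConvexPoly(m,cv2.convexHull(((u+.5)*S-.5).round().astype(np.int32)),1)
    return cv2.resize(m.astype(np.float32),(560,420),interpolation=cv2.INTER_AREA)
def pose(n,p):
    """p=x,y,yaw of pan (large) or stand (others on their stand)"""
    Z=R.from_euler("z",p[2]);
    if n=="large_pan": return Z,np.array([p[0],p[1],0.])
    off=[30,0,102] if n=="medium_pan" else [21,0,97]
    return Z*R.from_euler("y",-28,degrees=True), Z.apply(off)+[p[0],p[1],0]
def iou(a,b): return np.minimum(a,b).sum()/np.maximum(a,b).sum()
def best(n,c,uv):
    L=[d for d in r.regions_of(n,c)]
    f=lambda d:np.hypot(*(np.argwhere(d["mask"]).mean(0)[::-1]-uv))
    L=[d for d in L if d["mask"].any() and f(d)<25]
    return min(L,key=f)["mask"].astype(np.float32) if L else None
E
python3 - <<'E'
from h import *
for n,p0 in(("large_pan",(520,244,-.17)),("medium_pan",(490,-6,0)),("small_pan",(490,-260,-.1))):
    M={}
    for c in("top","scene"):
        if n=="large_pan" or n=="medium_pan" or 1: r.snapshot(c)
        q,t=pose(n,p0); m=best(n,c,proj(q.apply([[0,0,30]])+t,c)[0])
        if m is not None: M[c]=m
    for cs in (list(M),)+tuple([c] for c in M):
        f=lambda p:-sum(iou(render(n,*pose(n,(p[0],p[1],p[2]/100)),c),M[c]) for c in cs)
        s=min((minimize(f,[p0[0]+dx,p0[1]+dy,p0[2]*100],method="Nelder-Mead",options=dict(initial_simplex=np.array([p0[0]+dx,p0[1]+dy,p0[2]*100])+np.r_[[[0]*3],np.diag([15,15,12])],maxiter=80)) for dx in(0,15) for dy in(0,)),key=lambda s:s.fun)
        print(n,cs,s.x.round(1),round(s.fun,3))
for n in("can","jar","water_bottle"): 
    for d in r.recognise(n,"top")[:1]: print(n,d["score"],toworld(d["xyz"],"top").round())
E
```

```text
large_pan ['scene'] [625.3 249.3 -16.1] -0.935
large_pan ['scene'] [625.3 249.3 -16.1] -0.935
medium_pan ['scene'] [602.5   6.2  -7. ] -0.946
medium_pan ['scene'] [602.5   6.2  -7. ] -0.946
small_pan ['scene'] [ 611.5 -229.2   10.1] -0.885
small_pan ['scene'] [ 611.5 -229.2   10.1] -0.885
can 0.83 [ 408. -110.   38.]
jar 0.81 [770. 127. 111.]
water_bottle 0.93 [ 763. -119.  126.]
```

Run:
```python
from h import *
V={}
for n,p0 in(("large_pan",(625,249,-.16)),("medium_pan",(602,6,-.07)),("small_pan",(611,-229,-.1))):
    M={}
    for c in("top","scene"):
        V[c]=r.snapshot(c); q,t=pose(n,p0); m=best(n,c,proj(q.apply([[0,0,30]])+t,c)[0])
        if m is not None: M[c]=m
    for cs in (list(M),)+tuple([c] for c in M):
        f=lambda p:-sum(iou(render(n,*pose(n,(p[0],p[1],p[2]/100)),c),M[c]) for c in cs)
        s=min((minimize(f,x,method="Nelder-Mead",options=dict(initial_simplex=np.array(x)+np.r_[[[0]*3],np.diag([8,8,10])],maxiter=80)) for x in([p0[0],p0[1],w] for w in(-15,15))),key=lambda s:s.fun)
        print(n,cs,s.x.round(1),round(s.fun,3))
        if len(cs)==2: P=s.x
    q,t=pose(n,(P[0],P[1],P[2]/100))
    V.setdefault("o",{}).update({n:(q,t)})
    print(t.round(1))
out=[]
for c,(a,b,w,h) in(("top",(170,130,260,130)),("scene",(140,180,260,130))):
    S=3; im=cv2.resize(V[c][b:b+h,a:a+w],None,fx=S,fy=S,interpolation=cv2.INTER_CUBIC)
    for n,(q,t) in V["o"].items():
        for P in parts(n):
            for G in ([P[:60],P[60:]] if len(P)>60 else [P]):
                u=((proj(q.apply(G)+t,c)-[a,b]+.5)*S).round().astype(np.int32); cv2.polylines(im,[cv2.convexHull(u)],True,(255,0,0),1)
    out.append(im)
cv2.imwrite("pics/fit1.png",cv2.resize(np.vstack(out),(590,590))[:,:,::-1])
```

```text
large_pan ['top', 'scene'] [627.2 251.2 -14.6] -1.881
large_pan ['top'] [627.  251.2 -14.3] -0.943
large_pan ['scene'] [627.6 250.1 -15.6] -0.942
[627.2 251.2   0. ]
medium_pan ['top', 'scene'] [602.5   6.3  -6.5] -1.892
medium_pan ['top'] [599.8   6.1  -6.7] -0.94
medium_pan ['scene'] [603.6   6.4  -6.5] -0.961
[632.4   4.4 102. ]
small_pan ['top', 'scene'] [ 614.2 -227.7  -11.3] -1.825
small_pan ['top'] [ 613.6 -227.2  -10.8] -0.936
small_pan ['scene'] [ 611.  -228.6   -5. ] -0.895
[ 635.1 -230.    97. ]
```

View pics/fit1.png

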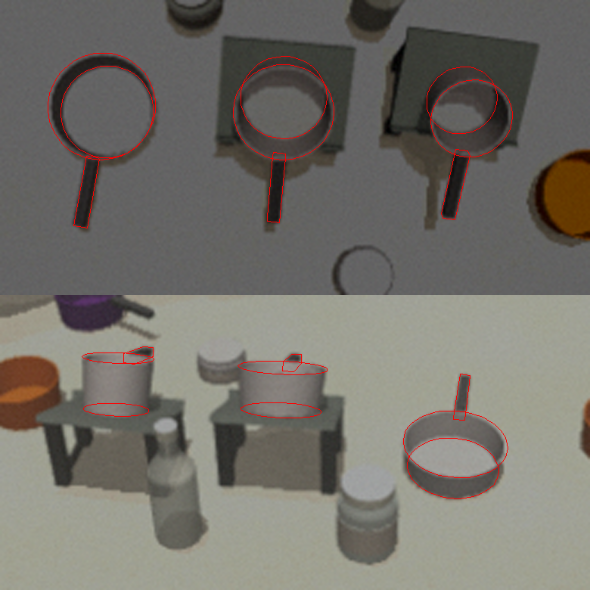

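Both overlays match to within about 2 mm: pan bases at large (627,251,0), medium (632,4,102) and small (635,-230,97). Now the planner helper and the approach to the medium handle.

```bash
cat > plan.py <<'E'
from h import *
import json
POSES={n:pose(n,p) for n,p in(("large_pan",(627.2,251.2,-.146)),("medium_pan",(602.5,6.3,-.066)),("small_pan",(613.5,-228,-.108)))}
GR={"medium_pan":100,"small_pan":85}
def tool(n,Rp,t,back=0,dz=0):
    """TCP pose for gripping pan n (pose Rp,t) by its handle, backed off along the tool axis"""
    Rt=Rp*R.from_euler("y",180,degrees=True)
    g=Rp.apply([-GR[n],0,PAN[n][2]-7])+t
    return g+Rt.apply([0,0,18.8-back])+[0,0,dz],Rt
def nested(n,lift,theta):
    L=POSES["large_pan"][1]; z=4 if n=="medium_pan" else 8
    return R.from_euler("z",-theta,degrees=True), L+[0,0,z+lift]
def now():
    s=r.sense(); return s["tcp_pos"],rot(s["ee_rot"]),s
def rows(pt,Rt,g,n=None,step=35,ang=6.5,start=None):
    p,q=start or now()[:2]; rv=(q.inv()*Rt).as_rotvec()
    n=n or int(np.ceil(max(np.linalg.norm(pt-p)/step,np.degrees(np.linalg.norm(rv))/ang)))
    out=[]
    for i in range(n):
        qi=q*R.from_rotvec(rv*i/n); d=qi.inv().apply((pt-p)/n)/10
        out.append([*d.round(2).tolist(),*(rv/n).round(3).tolist(),g])
    for i in range(0,n,8): print(json.dumps(out[i:i+8]))
def rel(n):
    p,q,s=now(); pt,Rt=tool(n,*POSES[n]); print("err tool mm",q.inv().apply(pt-p).round(1),"rot",(q.inv()*Rt).as_rotvec().round(3))
E
python3 - <<'E'
from plan import *
pt,Rt=tool("medium_pan",*POSES["medium_pan"],back=80,dz=20); print(pt)
rows(pt,Rt,-0.1)
E
```

```text
[490.8352363   13.68059414 175.88545883]
[[1.88, -1.8, 0.12, -0.027, -0.007, -0.107, -0.1], [2.06, -1.59, 0.06, -0.027, -0.007, -0.107, -0.1], [2.22, -1.36, 0.01, -0.027, -0.007, -0.107, -0.1], [2.35, -1.11, -0.04, -0.027, -0.007, -0.107, -0.1], [2.46, -0.85, -0.08, -0.027, -0.007, -0.107, -0.1], [2.54, -0.58, -0.12, -0.027, -0.007, -0.107, -0.1], [2.58, -0.3, -0.15, -0.027, -0.007, -0.107, -0.1], [2.6, -0.02, -0.17, -0.027, -0.007, -0.107, -0.1]]
[[2.59, 0.26, -0.18, -0.027, -0.007, -0.107, -0.1], [2.54, 0.54, -0.19, -0.027, -0.007, -0.107, -0.1], [2.47, 0.81, -0.19, -0.027, -0.007, -0.107, -0.1], [2.36, 1.08, -0.18, -0.027, -0.007, -0.107, -0.1], [2.23, 1.33, -0.16, -0.027, -0.007, -0.107, -0.1], [2.08, 1.57, -0.14, -0.027, -0.007, -0.107, -0.1], [1.9, 1.78, -0.11, -0.027, -0.007, -0.107, -0.1], [1.69, 1.98, -0.07, -0.027, -0.007, -0.107, -0.1]]
[[1.47, 2.15, -0.03, -0.027, -0.007, -0.107, -0.1], [1.23, 2.29, 0.02, -0.027, -0.007, -0.107, -0.1], [0.98, 2.41, 0.08, -0.027, -0.007, -0.107, -0.1], [0.72, 2.5, 0.14, -0.027, -0.007, -0.107, -0.1], [0.45, 2.56, 0.2, -0.027, -0.007, -0.107, -0.1], [0.17, 2.58, 0.27, -0.027, -0.007, -0.107, -0.1], [-0.1, 2.58, 0.34, -0.027, -0.007, -0.107, -0.1], [-0.37, 2.55, 0.41, -0.027, -0.007, -0.107, -0.1]]
```

Emit:
arm_command([
  [1.9,-1.8,0.1,-0.027,-0.007,-0.107,-0.1],
  [2.1,-1.6,0.1,-0.027,-0.007,-0.107,-0.1],
  [2.2,-1.4,0,-0.027,-0.007,-0.107,-0.1],
  [2.3,-1.1,0,-0.027,-0.007,-0.107,-0.1],
  [2.5,-0.8,-0.1,-0.027,-0.007,-0.107,-0.1],
  [2.5,-0.6,-0.1,-0.027,-0.007,-0.107,-0.1],
  [2.6,-0.3,-0.1,-0.027,-0.007,-0.107,-0.1],
  [2.6,0,-0.2,-0.027,-0.007,-0.107,-0.1],
], grip_force=40)

```text
time_s: 2.62
tcp_pos: [339.3, -372.6, 194.9]
ee_rot: [0.109, 0.792, 0.601, -0.004]
contact_force: [1.9, -0.0, 0.3]
finger_gap: 44.5
grip_force: 0.0
```

Emit:
arm_command([
  [2.6,0.3,-0.2,-0.027,-0.007,-0.107,-0.1],
  [2.5,0.5,-0.2,-0.027,-0.007,-0.107,-0.1],
  [2.5,0.8,-0.2,-0.027,-0.007,-0.107,-0.1],
  [2.4,1.1,-0.2,-0.027,-0.007,-0.107,-0.1],
  [2.2,1.3,-0.2,-0.027,-0.007,-0.107,-0.1],
  [2.1,1.6,-0.1,-0.027,-0.007,-0.107,-0.1],
  [1.9,1.8,-0.1,-0.027,-0.007,-0.107,-0.1],
  [1.7,2.0,-0.1,-0.027,-0.007,-0.107,-0.1],
])

```text
time_s: 3.28
tcp_pos: [416.2, -178.5, 185.5]
ee_rot: [0.196, 0.456, 0.868, -0.007]
contact_force: [0.5, -1.0, 0.3]
finger_gap: 42.5
grip_force: 0.0
```

Run:
```python
from plan import *
s=r.sense();print(s["tcp_pos"],s["joint_pos"].round(2),s["contact_force"],s["finger_gap"])
pt,Rt=tool("medium_pan",*POSES["medium_pan"],back=80,dz=20); rows(pt,Rt,-0.1)
```

```text
[ 416.23844486 -178.47131518  185.51777554] [ 0.76 -0.07 -0.47  2.32  0.12  0.51  0.8 ] [ 0.51188362 -1.01829731  0.25259118] 42.46024777159195
[[1.46, 2.13, -0.04, -0.027, -0.006, -0.107, -0.1], [1.23, 2.27, 0.01, -0.027, -0.006, -0.107, -0.1], [0.98, 2.39, 0.07, -0.027, -0.006, -0.107, -0.1], [0.72, 2.47, 0.13, -0.027, -0.006, -0.107, -0.1], [0.45, 2.53, 0.19, -0.027, -0.006, -0.107, -0.1], [0.18, 2.56, 0.26, -0.027, -0.006, -0.107, -0.1], [-0.09, 2.56, 0.33, -0.027, -0.006, -0.107, -0.1], [-0.36, 2.52, 0.4, -0.027, -0.006, -0.107, -0.1]]
```

Emit:
arm_command([
  [1.5,2.1,0,-0.027,-0.006,-0.107,-0.1],
  [1.2,2.3,0,-0.027,-0.006,-0.107,-0.1],
  [1.0,2.4,0.1,-0.027,-0.006,-0.107,-0.1],
  [0.7,2.5,0.1,-0.027,-0.006,-0.107,-0.1],
  [0.4,2.5,0.2,-0.027,-0.006,-0.107,-0.1],
  [0.2,2.6,0.3,-0.027,-0.006,-0.107,-0.1],
  [-0.1,2.6,0.3,-0.027,-0.006,-0.107,-0.1],
  [-0.4,2.5,0.4,-0.027,-0.006,-0.107,-0.1],
])

```text
time_s: 3.95
tcp_pos: [492.8, 14.0, 176.3]
ee_rot: [0.242, 0.031, 0.97, -0.007]
contact_force: [0.1, -0.3, 0.4]
finger_gap: 42.2
grip_force: 0.0
```

Run:
```python
from plan import *
s=r.sense();print(s["tcp_pos"],s["joint_pos"].round(2),s["joint_vel"].round(2))
pt,Rt=tool("medium_pan",*POSES["medium_pan"],back=40); rows(pt,Rt,-0.1,n=3); rel("medium_pan")
```

```text
[492.78516497  13.98983718 176.252068  ] [ 0.53  0.   -0.68  2.32  0.3   0.36  1.1 ] [-0.3   0.29 -0.29 -0.17  0.47 -0.12  0.39]
[[0.37, -0.02, 1.9, 0.0, -0.0, 0.0, -0.1], [0.38, -0.02, 1.9, 0.0, -0.0, 0.0, -0.1], [0.38, -0.02, 1.9, 0.0, -0.0, 0.0, -0.1]]
err tool mm [11.2 -0.6 97.1] rot [ 0.001 -0.     0.001]
```

Emit:
arm_command([
  [0.4,0,2,0,0,0,-0.1],
  [0.4,0,2,0,0,0,-0.1],
  [0.3,0,1.7,0,0,0,-0.1],
  [0,0,0,0,0,0,-0.1],
  [0,0,0,0,0,0,-0.1],
])

```text
time_s: 4.37
tcp_pos: [508.8, 12.0, 121.2]
ee_rot: [0.24, 0.034, 0.97, -0.007]
contact_force: [-0.3, 0.3, 0.2]
finger_gap: 42.0
grip_force: 0.0
```

Run:
```python
from plan import *
rel("medium_pan"); print(r.sense()["joint_pos"].round(2))
im=r.snapshot("top"); im2=r.snapshot("scene")
a=cv2.resize(im[130:260,220:400],None,fx=3,fy=3,interpolation=cv2.INTER_CUBIC)
b=cv2.resize(im2[150:280,180:360],None,fx=3,fy=3,interpolation=cv2.INTER_CUBIC)
cv2.imwrite("pics/g1.png",cv2.resize(np.vstack([a,b]),(415,600))[:,:,::-1])
```

```text
err tool mm [-0.5  0.4 40.9] rot [ 0.001 -0.003 -0.004]
[ 0.4   0.16 -0.58  2.34  0.79  0.27  0.62]
```

View pics/g1.png

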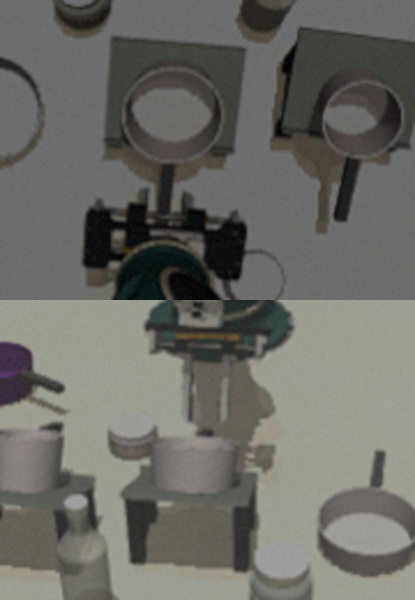

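The handle is centred between the fingers. Joint 6 (0.27) is close to its 0.19 limit, so I go down in two parts.

Emit:
arm_command([
  [0,0,1,0,0,0,-0.1],
  [0,0,1,0,0,0,-0.1],
  [0,0,0,0,0,0,-0.1],
])

```text
time_s: 4.72
tcp_pos: [519.0, 10.4, 104.1]
ee_rot: [0.242, 0.035, 0.97, -0.008]
contact_force: [-0.7, -0.3, -0.0]
finger_gap: 42.2
grip_force: 0.0
```

Run:
```python
from plan import *
rel("medium_pan"); print(r.sense()["joint_pos"].round(3))
```

```text
err tool mm [ 0.7  1.4 21. ] rot [-0.001 -0.    -0.006]
[ 0.32   0.212 -0.498  2.331  0.966  0.243  0.453]
```

Emit:
arm_command([
  [0.1,0.1,1,0,0,-0.006,-0.1],
  [0,0,1.1,0,0,0,-0.1],
  [0,0,0,0,0,0,-0.1],
])

```text
time_s: 4.97
tcp_pos: [527.8, 11.0, 85.0]
ee_rot: [0.241, 0.032, 0.97, -0.008]
contact_force: [-0.8, -0.3, 0.4]
finger_gap: 42.4
grip_force: 0.0
```

Run:
```python
from plan import *
rel("medium_pan"); print(r.sense()["joint_pos"].round(3))
```

```text
err tool mm [-0.6  0.2 -0. ] rot [-0.    -0.001  0.001]
[ 0.244  0.265 -0.42   2.325  1.157  0.221  0.27 ]
```

Emit:
arm_command([
  [0,0,0,0,0,0,-1],
  [0,0,0,0,0,0,-1],
  [0,0,0,0,0,0,-1],
  [0,0,0,0,0,0,-1],
  [0,0,0,0,0,0,-1],
  [0,0,0,0,0,0,-1],
], grip_force=50)

```text
time_s: 5.47
tcp_pos: [527.6, 11.0, 85.1]
ee_rot: [0.241, 0.032, 0.97, -0.008]
contact_force: [-2.5, 0.1, 3.8]
finger_gap: 15.7
grip_force: 50.0
```

Emit:
arm_command([
  [0,0,-0.5,0,0,0,-1],
  [0,0,-1,0,0,0,-1],
  [0,0,-1,0,0,0,-1],
  [0,0,-0.5,0,0,0,-1],
])

```text
time_s: 5.8
tcp_pos: [513.2, 12.3, 112.0]
ee_rot: [0.241, 0.031, 0.97, -0.008]
contact_force: [-0.4, -0.0, 0.1]
finger_gap: 15.6
grip_force: 50.0
```

Run:
```python
from plan import *
s=r.sense();print(s["joint_pos"].round(3),s["contact_force"],s["torque"],s["finger_gap"])
im=r.snapshot("scene")[150:280,180:400]; im2=r.snapshot("top")[130:260,220:440]
cv2.imwrite("pics/g2.png",cv2.resize(np.vstack([im2,im]),None,fx=2.2,fy=2.2,interpolation=cv2.INTER_CUBIC)[:,:,::-1])
```

```text
[ 0.368  0.189 -0.552  2.336  0.9    0.257  0.52 ] [-0.35933713 -0.00452098  0.12445687] [ 0.1039103   0.49430438 -0.03870546] 15.59114975031631
```

View pics/g2.png

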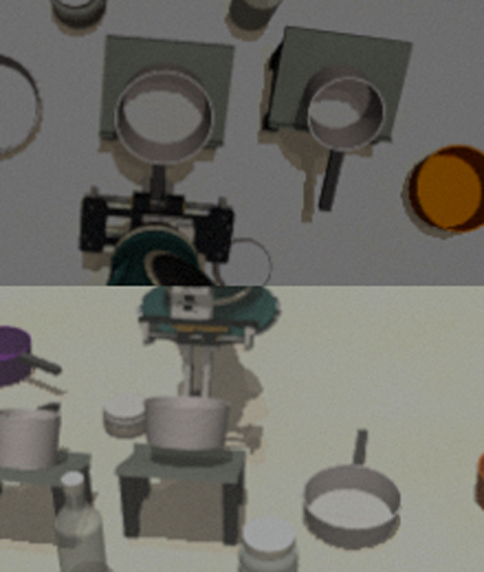

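Run:
```python
from plan import *
p,q,s=now(); a=(p+[-10,0,80],q); rows(*a,-1,n=3)
pt,Rt=tool("medium_pan",*nested("medium_pan",90,43)); print(pt)
rows(pt,Rt,-1,start=a,ang=5,step=25)
```

```text
[[-0.96, -0.02, -2.51, 0.0, 0.0, 0.0, -1], [-0.96, -0.02, -2.51, 0.0, 0.0, 0.0, -1], [-0.96, -0.02, -2.51, 0.0, 0.0, 0.0, -1]]
[554.06462984 319.39983601 128.2       ]
[[0.02, 2.39, 0.54, 0.013, 0.036, 0.052, -1], [0.13, 2.39, 0.51, 0.013, 0.036, 0.052, -1], [0.23, 2.39, 0.49, 0.013, 0.036, 0.052, -1], [0.34, 2.38, 0.47, 0.013, 0.036, 0.052, -1], [0.44, 2.36, 0.45, 0.013, 0.036, 0.052, -1], [0.55, 2.34, 0.44, 0.013, 0.036, 0.052, -1], [0.65, 2.32, 0.43, 0.013, 0.036, 0.052, -1], [0.76, 2.29, 0.43, 0.013, 0.036, 0.052, -1]]
[[0.86, 2.25, 0.43, 0.013, 0.036, 0.052, -1], [0.96, 2.21, 0.43, 0.013, 0.036, 0.052, -1], [1.06, 2.16, 0.44, 0.013, 0.036, 0.052, -1], [1.15, 2.11, 0.45, 0.013, 0.036, 0.052, -1], [1.24, 2.05, 0.47, 0.013, 0.036, 0.052, -1]]
```

Emit:
arm_command([
  [-1,0,-2.5,0,0,0,-1],
  [-1,0,-2.5,0,0,0,-1],
  [-1,0,-2.5,0,0,0,-1],
  [0,2.4,0.5,0.013,0.036,0.052,-1],
  [0.1,2.4,0.5,0.013,0.036,0.052,-1],
  [0.2,2.4,0.5,0.013,0.036,0.052,-1],
  [0.3,2.4,0.5,0.013,0.036,0.052,-1],
  [0.4,2.4,0.5,0.013,0.036,0.052,-1],
])

```text
time_s: 6.57
tcp_pos: [527.8, 126.9, 151.9]
ee_rot: [0.154, 0.164, 0.974, -0.007]
contact_force: [0.6, -0.5, -0.6]
finger_gap: 15.8
grip_force: 50.0
```

Emit:
arm_command([
  [0.6,2.3,0.4,0.013,0.036,0.052,-1],
  [0.6,2.3,0.4,0.013,0.036,0.052,-1],
  [0.8,2.3,0.4,0.013,0.036,0.052,-1],
  [0.9,2.2,0.4,0.013,0.036,0.052,-1],
  [1,2.2,0.4,0.013,0.036,0.052,-1],
  [1.1,2.2,0.4,0.013,0.036,0.052,-1],
  [1.2,2.1,0.4,0.013,0.036,0.052,-1],
  [1.2,2.0,0.5,0.013,0.036,0.052,-1],
])

```text
time_s: 7.23
tcp_pos: [556.1, 316.3, 113.3]
ee_rot: [0.003, 0.368, 0.93, -0.002]
contact_force: [-0.3, 0.2, -1.0]
finger_gap: 15.3
grip_force: 50.0
```

Run:
```python
from plan import *
print(r.sense()["joint_pos"].round(2),r.sense()["finger_gap"])
pt,Rt=tool("medium_pan",*nested("medium_pan",90,43)); rows(pt,Rt,-1,n=2)
```

```text
[-0.07  0.64 -0.72  1.64  0.48  1.04 -0.11] 15.295848907247635
[[0.18, 0.05, -0.74, -0.001, 0.003, -0.001, -1], [0.18, 0.05, -0.74, -0.001, 0.003, -0.001, -1]]
```

Emit:
arm_command([
  [0.3,0.1,0,0,0,0,-1],
  [0,0,0,0,0,0,-1],
  [0,0,0,0,0,0,-1],
])

```text
time_s: 7.48
tcp_pos: [554.1, 317.4, 113.7]
ee_rot: [0.004, 0.366, 0.931, -0.002]
contact_force: [-0.1, -0.6, -1.8]
finger_gap: 15.5
grip_force: 50.0
```

```bash
cat >> plan.py <<'E'
def held(n,dx=0,pitch=0):
    p,q,s=now(); Rp=q*R.from_euler("y",180,degrees=True)*R.from_euler("y",pitch); g=p+q.apply([0,0,-18.8])
    return Rp,g-Rp.apply([-GR[n]-dx,0,PAN[n][2]-7])
def overlay(fn,L,box):
    out=[]
    for c,(a,b,w,h) in box.items():
        S=4; im=cv2.resize(r.snapshot(c)[b:b+h,a:a+w],None,fx=S,fy=S,interpolation=cv2.INTER_CUBIC)
        for n,(q,t) in L.items():
            for P in parts(n):
                for G in ([P[:60],P[60:]] if len(P)>60 else [P]):
                    u=((proj(q.apply(G)+t,c)-[a,b]+.5)*S).round().astype(np.int32); cv2.polylines(im,[cv2.convexHull(u)],True,(255,0,0),1)
        out.append(im)
    cv2.imwrite(fn,np.hstack(out)[:,:,::-1])
E
python3 - <<'E'
from plan import *
h=held("medium_pan"); print(h[1].round(1),h[0].apply([0,0,1]).round(3),POSES["large_pan"][1])
overlay("pics/h1.png",{"medium_pan":h,"large_pan":POSES["large_pan"]},{"top":(165,130,100,140),"scene":(310,170,100,140)})
for c in("top","scene"):
    m=best("medium_pan",c,proj(h[1]+[0,0,30],c)[0])
    if m is None: print(c,"none"); continue
    m[:]=m
    def f(x):
        R0,t0=held("medium_pan",x[0],x[1]/50); return -iou(render("medium_pan",R0,t0,c),m)
    s=minimize(f,[0,0],method="Nelder-Mead",options=dict(initial_simplex=[[0,0],[5,0],[0,3]],maxiter=40)); print(c,s.x[0].round(1),(s.x[1]/50).round(3),s.fun,f([0,0]))
E
```

```text
[627.5 249.1  80.4] [-0.006  0.006  1.   ] [627.2 251.2   0. ]
top -1.9 0.08 -0.8346505761146545 -0.8122443
scene -0.1 0.003 -0.900412917137146 -0.89917094
```

View pics/h1.png

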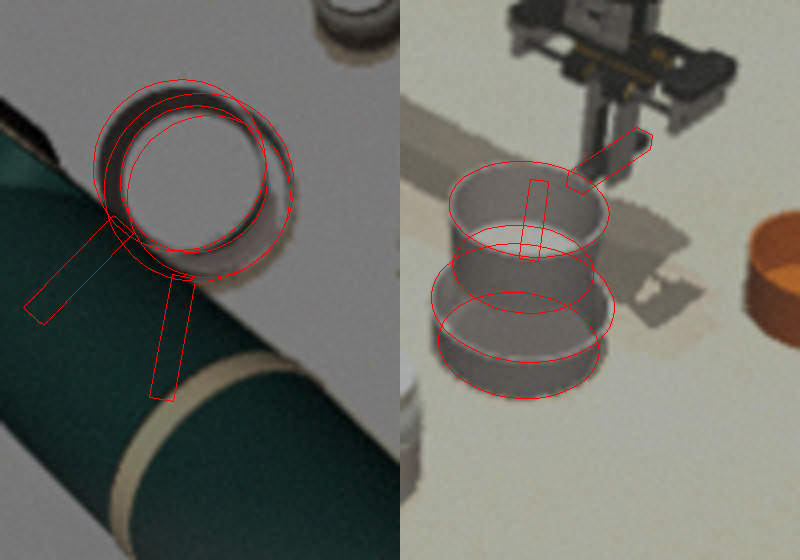

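The held pan matches its predicted pose to about 2 mm and sits over the large pan. Lowering now.

Run:
```python
from plan import *
pt,Rt=tool("medium_pan",*nested("medium_pan",12,43)); rows(pt,Rt,-1,n=4)
```

```text
[[0.06, 0.04, 1.61, 0.0, 0.002, 0.0, -1], [0.06, 0.04, 1.61, 0.0, 0.002, 0.0, -1], [0.06, 0.04, 1.61, 0.0, 0.002, 0.0, -1], [0.05, 0.04, 1.61, 0.0, 0.002, 0.0, -1]]
```

Emit:
arm_command([
  [0.1,0.05,1.6,0,0.002,0,-1],
  [0.05,0.05,1.6,0,0.002,0,-1],
  [0.05,0.05,1.6,0,0.002,0,-1],
  [0.05,0,1.6,0,0.002,0,-1],
  [0,0,0,0,0,0,-1],
  [0,0,0,0,0,0,-1],
])

```text
time_s: 8.18
tcp_pos: [553.2, 320.2, 49.4]
ee_rot: [-0.001, 0.366, 0.931, -0.0]
contact_force: [1.0, 0.2, -0.6]
finger_gap: 15.5
grip_force: 50.0
```

Run:
```python
from plan import *
h=held("medium_pan"); print(h[1].round(1),h[0].apply([0,0,1]).round(3),r.sense()["contact_force"])
m=None
for c in("scene",):
    r.snapshot(c); m=best("medium_pan",c,proj(h[1]+[0,0,30],c)[0]); l=best("large_pan",c,proj(POSES["large_pan"][1]+[0,0,23],c)[0])
    print(iou(render("medium_pan",*h,c),m) if m is not None else None)
```

```text
[626.3 252.1  15.1] [0.002 0.    1.   ] [ 1.01180118  0.20654426 -0.58473   ]
0.82607496
```

Level and centred at 15 mm, with 11 mm left to go. I lower slowly, watching the force.

Emit:
arm_command([
  [0,0,0.3,0,0,0,-1],
  [0,0,0.3,0,0,0,-1],
  [0,0,0.2,0,0,0,-1],
  [0,0,0,0,0,0,-1],
])

```text
time_s: 8.67
tcp_pos: [553.6, 320.3, 42.1]
ee_rot: [-0.0, 0.366, 0.931, 0.0]
contact_force: [-0.0, 0.0, -0.4]
finger_gap: 15.1
grip_force: 50.0
```

Emit:
arm_command([
  [0,0,0.15,0,0,0,-1],
  [0,0,0.1,0,0,0,-1],
  [0,0,0,0,0,0,-1],
])

```text
time_s: 8.92
tcp_pos: [553.7, 320.5, 39.8]
ee_rot: [-0.0, 0.366, 0.931, 0.0]
contact_force: [-0.5, -0.1, -0.9]
finger_gap: 15.6
grip_force: 50.0
```

Emit:
arm_command([
  [0,0,0.1,0,0,0,-1],
  [0,0,0.1,0,0,0,-1],
  [0,0,0,0,0,0,-1],
])

```text
time_s: 9.17
tcp_pos: [553.7, 321.0, 38.4]
ee_rot: [-0.0, 0.366, 0.931, 0.001]
contact_force: [-4.5, -0.5, 7.1]
finger_gap: 15.7
grip_force: 50.0
```

Contact at 7 N, at the expected height. Releasing.

Emit:
arm_command([
  [0,0,0,0,0,0,-0.3],
  [0,0,0,0,0,0,-0.15],
  [0,0,0,0,0,0,-0.15],
  [0,0,0,0,0,0,-0.15],
  [0,0,0,0,0,0,-0.15],
])

```text
time_s: 9.58
tcp_pos: [553.8, 320.4, 37.9]
ee_rot: [-0.0, 0.366, 0.931, 0.0]
contact_force: [0.2, -0.7, -0.5]
finger_gap: 39.7
grip_force: 0.0
```

Emit:
arm_command([
  [0,0,-1,0,0,0,-0.15],
  [0,0,-2,0,0,0,-0.15],
  [0,0,-3,0,0,0,-0.15],
  [0,0,-4,0,0,0,-0.15],
  [0,0,-4,0,0,0,-0.15],
  [0,0,-1,0,0,0,-0.15],
])

```text
time_s: 10.08
tcp_pos: [555.1, 322.1, 194.9]
ee_rot: [0.002, 0.366, 0.931, 0.003]
contact_force: [0.4, 0.3, 0.5]
finger_gap: 39.8
grip_force: 0.0
```

Run:
```python
from plan import *
p,q,s=now(); print(p,s["joint_pos"].round(2),s["contact_force"])
pt,Rt=tool("small_pan",*POSES["small_pan"],back=80,dz=20); mid=(np.array([500,-60,200.]),None)
print(pt); rows(pt,Rt,-0.15)
```

```text
[555.09640796 322.13427185 194.94253207] [-0.04  0.56 -0.77  1.57  0.41  1.17 -0.07] [0.42460613 0.33406813 0.53742463]
[ 499.92878195 -215.68639589  190.28879857]
[[-2.04, -2.7, 0.01, -0.009, -0.029, -0.039, -0.15], [-1.93, -2.77, 0.04, -0.009, -0.029, -0.039, -0.15], [-1.82, -2.85, 0.07, -0.009, -0.029, -0.039, -0.15], [-1.7, -2.92, 0.1, -0.009, -0.029, -0.039, -0.15], [-1.58, -2.98, 0.12, -0.009, -0.029, -0.039, -0.15], [-1.46, -3.05, 0.13, -0.009, -0.029, -0.039, -0.15], [-1.33, -3.1, 0.15, -0.009, -0.029, -0.039, -0.15], [-1.21, -3.15, 0.15, -0.009, -0.029, -0.039, -0.15]]
[[-1.08, -3.2, 0.16, -0.009, -0.029, -0.039, -0.15], [-0.94, -3.24, 0.16, -0.009, -0.029, -0.039, -0.15], [-0.81, -3.28, 0.15, -0.009, -0.029, -0.039, -0.15], [-0.68, -3.31, 0.14, -0.009, -0.029, -0.039, -0.15], [-0.54, -3.33, 0.13, -0.009, -0.029, -0.039, -0.15], [-0.41, -3.35, 0.11, -0.009, -0.029, -0.039, -0.15], [-0.27, -3.37, 0.09, -0.009, -0.029, -0.039, -0.15], [-0.14, -3.38, 0.06, -0.009, -0.029, -0.039, -0.15]]
```

Emit:
arm_command([
  [-2.0,-2.7,0,-0.009,-0.029,-0.039,-0.15],
  [-1.9,-2.8,0,-0.009,-0.029,-0.039,-0.15],
  [-1.8,-2.9,0.1,-0.009,-0.029,-0.039,-0.15],
  [-1.7,-2.9,0.1,-0.009,-0.029,-0.039,-0.15],
  [-1.6,-3.0,0.1,-0.009,-0.029,-0.039,-0.15],
  [-1.5,-3.0,0.1,-0.009,-0.029,-0.039,-0.15],
  [-1.3,-3.1,0.1,-0.009,-0.029,-0.039,-0.15],
  [-1.2,-3.2,0.2,-0.009,-0.029,-0.039,-0.15],
])

```text
time_s: 10.75
tcp_pos: [524.4, 50.0, 188.5]
ee_rot: [0.121, 0.214, 0.969, -0.009]
contact_force: [0.5, 0.6, -0.2]
finger_gap: 40.0
grip_force: 0.0
```

Emit:
arm_command([
  [-1.1,-3.2,0.2,-0.009,-0.029,-0.039,-0.15],
  [-0.9,-3.2,0.2,-0.009,-0.029,-0.039,-0.15],
  [-0.8,-3.3,0.1,-0.009,-0.029,-0.039,-0.15],
  [-0.7,-3.3,0.1,-0.009,-0.029,-0.039,-0.15],
  [-0.5,-3.3,0.1,-0.009,-0.029,-0.039,-0.15],
  [-0.4,-3.4,0.1,-0.009,-0.029,-0.039,-0.15],
  [-0.3,-3.4,0.1,-0.009,-0.029,-0.039,-0.15],
  [-0.1,-3.4,0.1,-0.009,-0.029,-0.039,-0.15],
])

```text
time_s: 11.42
tcp_pos: [496.6, -199.8, 187.4]
ee_rot: [0.228, 0.065, 0.971, -0.016]
contact_force: [0.5, 0.1, -0.7]
finger_gap: 40.1
grip_force: 0.0
```

Run:
```python
from plan import *
print(r.sense()["joint_pos"].round(2)); rel("small_pan")
L={"large_pan":POSES["large_pan"],"medium_pan":nested("medium_pan",0,43)}
overlay("pics/n1.png",L,{"top":(165,130,100,140),"scene":(310,170,100,140)})
M={c:best("medium_pan",c,proj(L["medium_pan"][1]+[0,0,30],c)[0]) for c in("top","scene")}
print([c for c in M if M[c] is not None])
def f(x): return -sum(iou(render("medium_pan",R.from_euler("z",x[2]/100),np.array([x[0],x[1],4]),c),m) for c,m in M.items() if m is not None)
s=minimize(f,[627,251,-75],method="Nelder-Mead",options=dict(initial_simplex=[[627,251,-75],[632,251,-75],[627,256,-75],[627,251,-65]],maxiter=60)); print(s.x,s.fun)
```

```text
[ 1.16  0.11 -0.79  2.19 -0.07  0.43  1.88]
err tool mm [  0.7 -14.2  97.7] rot [-0.014 -0.027 -0.023]
['top', 'scene']
[623.24307701 251.93072668 -76.43684096] -1.75700044631958
```

View pics/n1.png

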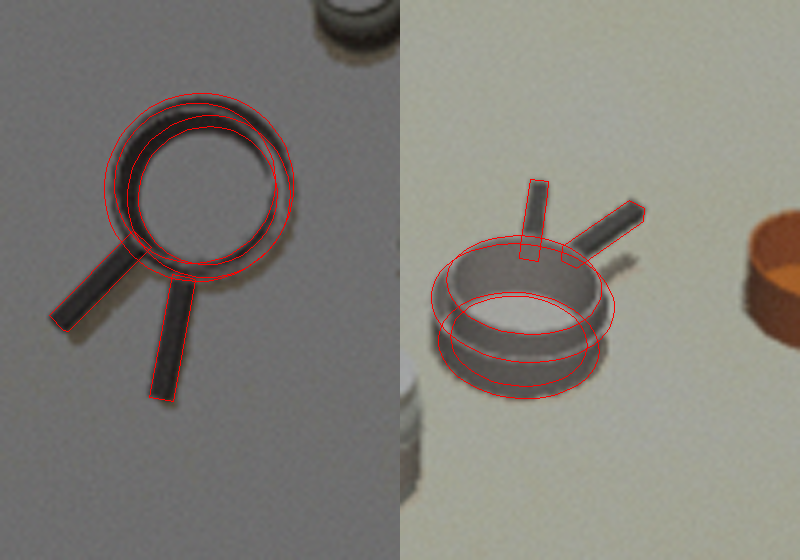

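The medium pan sits in the large one exactly on the predicted outline, its handle about 35° from the large one. Now the small pan.

Emit:
arm_command([
  [0.1,-0.6,2,-0.007,-0.014,-0.012,-0.15],
  [0,-0.6,2,-0.007,-0.013,-0.011,-0.15],
  [0,-0.2,1.7,0,0,0,-0.15],
  [0,0,0,0,0,0,-0.15],
  [0,0,0,0,0,0,-0.15],
])

```text
time_s: 12.03
tcp_pos: [520.5, -212.8, 135.3]
ee_rot: [0.24, 0.052, 0.969, -0.011]
contact_force: [-0.3, -0.2, 0.9]
finger_gap: 39.8
grip_force: 0.0
```

Run:
```python
from plan import *
print(r.sense()["joint_pos"].round(2)); rel("small_pan")
overlay("pics/s1.png",{"small_pan":POSES["small_pan"]},{"top":(315,130,120,140),"scene":(150,160,80,140)})
```

```text
[ 1.05  0.27 -0.7   2.19  0.09  0.28  1.79]
err tool mm [ 1.2 -5.3 39.7] rot [ 0.004 -0.003 -0.001]
```

View pics/s1.png

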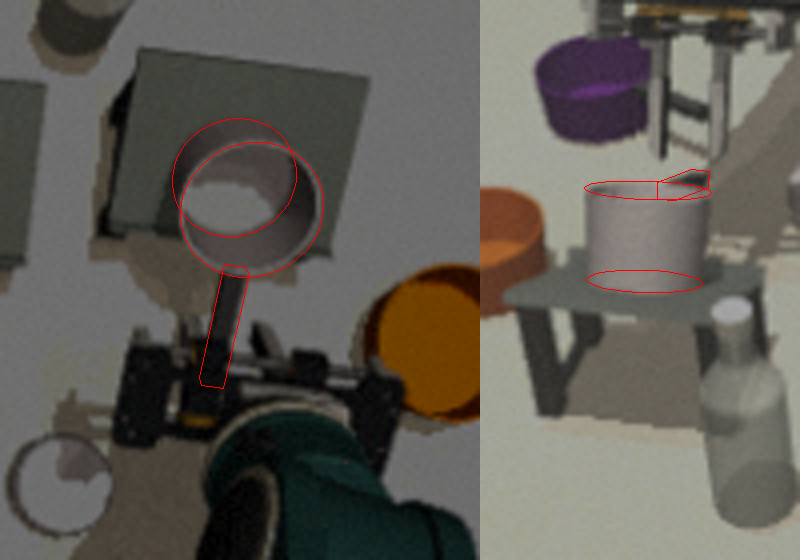

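Emit:
arm_command([
  [0.1,-0.5,0.5,0,0,0,-0.15],
  [0,0,1,0,0,0,-0.15],
  [0,0,1,0,0,0,-0.15],
  [0,0,0,0,0,0,-0.15],
])

```text
time_s: 12.47
tcp_pos: [530.2, -221.3, 112.1]
ee_rot: [0.24, 0.053, 0.969, -0.012]
contact_force: [-0.6, 0.6, -0.6]
finger_gap: 39.8
grip_force: 0.0
```

Run:
```python
from plan import *
print(r.sense()["joint_pos"].round(3)); rel("small_pan")
```

```text
[ 0.972  0.322 -0.615  2.181  0.156  0.23   1.742]
err tool mm [-0.2  2.3 14.2] rot [ 0.002 -0.002 -0.002]
```

Joint 6 is at 0.23, so I reduce the tilt by 0.12 rad. That is a turn in the handle's own plane, so the grip stays valid.

Emit:
arm_command([
  [0,0.1,0,0,0.06,0,-0.15],
  [0,0.1,0,0,0.06,0,-0.15],
  [0,0,0.7,0,0,0,-0.15],
  [0,0,0.7,0,0,0,-0.15],
  [0,0,0,0,0,0,-0.15],
])

```text
time_s: 12.88
tcp_pos: [534.9, -219.2, 98.3]
ee_rot: [0.182, 0.054, 0.982, -0.008]
contact_force: [-0.7, -0.0, -0.3]
finger_gap: 39.8
grip_force: 0.0
```

Run:
```python
from plan import *
print(r.sense()["joint_pos"].round(3)); rel("small_pan")
```

```text
[ 0.852  0.364 -0.529  2.098  0.217  0.379  1.658]
err tool mm [-2.7 -0.3 -0.4] rot [ 0.003 -0.122 -0.002]
```

Emit:
arm_command([
  [0,0,0,0,0,0,-1],
  [0,0,0,0,0,0,-1],
  [0,0,0,0,0,0,-1],
  [0,0,0,0,0,0,-1],
  [0,0,0,0,0,0,-1],
  [0,0,0,0,0,0,-1],
], grip_force=50)

```text
time_s: 13.38
tcp_pos: [535.2, -219.7, 99.7]
ee_rot: [0.182, 0.054, 0.982, -0.009]
contact_force: [-1.9, -0.3, 1.0]
finger_gap: 15.6
grip_force: 50.0
```

Run:
```python
from plan import *
p,q,s=now(); print(s["finger_gap"],s["grip_force"])
a=(p+[-40,0,115],q); rows(*a,-1,n=5)
POSES["large_pan"][1][0]-=1.5
P=nested("small_pan",90,78); pt,Rt=tool("small_pan",*P)
# pan pitched in the hand: tool = pan tool pose turned +0.122 about y at the grasp point
g=pt-Rt.apply([0,0,18.8]); Rt=Rt*R.from_euler("y",.122); pt=g+Rt.apply([0,0,18.8]); print(pt)
rows(pt,Rt,-1,start=a,ang=5.5,step=28)
```

```text
15.608083346240505 49.97508108615875
[[-0.08, -0.08, -2.43, 0.0, 0.0, 0.0, -1], [-0.08, -0.08, -2.43, 0.0, 0.0, 0.0, -1], [-0.08, -0.08, -2.43, 0.0, 0.0, 0.0, -1], [-0.08, -0.08, -2.43, 0.0, 0.0, 0.0, -1], [-0.08, -0.08, -2.43, 0.0, 0.0, 0.0, -1]]
[607.55182209 336.58046422 146.33973615]
[[-0.11, 2.69, 0.4, 0.007, 0.02, 0.06, -1], [0.05, 2.7, 0.38, 0.007, 0.02, 0.06, -1], [0.2, 2.69, 0.36, 0.007, 0.02, 0.06, -1], [0.35, 2.68, 0.34, 0.007, 0.02, 0.06, -1], [0.5, 2.65, 0.33, 0.007, 0.02, 0.06, -1], [0.66, 2.62, 0.33, 0.007, 0.02, 0.06, -1], [0.8, 2.58, 0.32, 0.007, 0.02, 0.06, -1], [0.95, 2.53, 0.32, 0.007, 0.02, 0.06, -1]]
[[1.09, 2.47, 0.32, 0.007, 0.02, 0.06, -1], [1.23, 2.41, 0.33, 0.007, 0.02, 0.06, -1], [1.37, 2.33, 0.33, 0.007, 0.02, 0.06, -1], [1.5, 2.25, 0.35, 0.007, 0.02, 0.06, -1], [1.62, 2.16, 0.36, 0.007, 0.02, 0.06, -1], [1.74, 2.06, 0.38, 0.007, 0.02, 0.06, -1], [1.85, 1.95, 0.4, 0.007, 0.02, 0.06, -1], [1.96, 1.84, 0.42, 0.007, 0.02, 0.06, -1]]
[[2.05, 1.73, 0.45, 0.007, 0.02, 0.06, -1], [2.14, 1.61, 0.48, 0.007, 0.02, 0.06, -1], [2.23, 1.48, 0.51, 0.007, 0.02, 0.06, -1], [2.3, 1.35, 0.55, 0.007, 0.02, 0.06, -1], [2.37, 1.21, 0.59, 0.007, 0.02, 0.06, -1]]
```

Emit:
arm_command([
  [0,0,-1,0,0,0,-1],
  [-0.1,-0.1,-2,0,0,0,-1],
  [-0.1,-0.1,-2.4,0,0,0,-1],
  [-0.1,-0.1,-2.4,0,0,0,-1],
  [-0.1,-0.1,-2.4,0,0,0,-1],
  [-0.1,0,-2,0,0,0,-1],
  [0,0,0,0,0,0,-1],
])

```text
time_s: 13.97
tcp_pos: [496.3, -220.1, 219.2]
ee_rot: [0.184, 0.054, 0.981, -0.01]
contact_force: [0.7, -1.3, 0.5]
finger_gap: 15.3
grip_force: 50.0
```

Emit:
arm_command([
  [-0.1,2.7,0.4,0.007,0.02,0.06,-1],
  [0,2.7,0.4,0.007,0.02,0.06,-1],
  [0.2,2.7,0.3,0.007,0.02,0.06,-1],
  [0.3,2.7,0.3,0.007,0.02,0.06,-1],
  [0.5,2.7,0.3,0.007,0.02,0.06,-1],
  [0.7,2.6,0.3,0.007,0.02,0.06,-1],
  [0.8,2.6,0.3,0.007,0.02,0.06,-1],
  [0.9,2.5,0.3,0.007,0.02,0.06,-1],
])

```text
time_s: 14.63
tcp_pos: [539.3, -5.7, 191.6]
ee_rot: [0.099, 0.292, 0.951, 0.012]
contact_force: [1.1, -0.4, -0.4]
finger_gap: 15.5
grip_force: 50.0
```

Emit:
arm_command([
  [1.1,2.5,0.3,0.007,0.02,0.06,-1],
  [1.2,2.4,0.3,0.007,0.02,0.06,-1],
  [1.4,2.3,0.3,0.007,0.02,0.06,-1],
  [1.5,2.3,0.3,0.007,0.02,0.06,-1],
  [1.6,2.2,0.4,0.007,0.02,0.06,-1],
  [1.7,2.1,0.4,0.007,0.02,0.06,-1],
  [1.8,2.0,0.4,0.007,0.02,0.06,-1],
  [2.0,1.8,0.4,0.007,0.02,0.06,-1],
])

```text
time_s: 15.3
tcp_pos: [583.8, 206.6, 167.5]
ee_rot: [0.009, 0.51, 0.859, 0.032]
contact_force: [-0.5, -1.1, -1.0]
finger_gap: 15.5
grip_force: 50.0
```

```bash
cat >> plan.py <<'E'
POSES["large_pan"][1][0]-=1.5
def smalltarget(lift,th=78,pitch=.122):
    pt,Rt=tool("small_pan",*nested("small_pan",lift,th)); g=pt-Rt.apply([0,0,18.8]); Rt=Rt*R.from_euler("y",pitch)
    return g+Rt.apply([0,0,18.8]),Rt
E
python3 - <<'E'
from plan import *
p,q,s=now(); print(s["finger_gap"],s["joint_pos"].round(2)); rows(*smalltarget(90),-1,ang=5.5)
E
```

```text
15.520348195308602 [ 0.11  0.49 -0.65  1.7   0.32  1.   -0.14]
[[2.56, 2.04, 0.7, 0.011, 0.024, 0.073, -1], [2.69, 1.85, 0.74, 0.011, 0.024, 0.073, -1], [2.8, 1.66, 0.79, 0.011, 0.024, 0.073, -1], [2.89, 1.46, 0.84, 0.011, 0.024, 0.073, -1]]
```

Emit:
arm_command([
  [2.6,2.0,0.6,0.011,0.024,0.073,-1],
  [2.7,1.8,0.6,0.011,0.024,0.073,-1],
  [2.8,1.7,0.6,0.011,0.024,0.073,-1],
  [2.9,1.5,0.6,0.011,0.024,0.073,-1],
  [0,0,0,0,0,0,-1],
  [0,0,0,0,0,0,-1],
  [0,0,0,0,0,0,-1],
])

```text
time_s: 15.88
tcp_pos: [606.6, 334.8, 153.1]
ee_rot: [-0.047, 0.626, 0.777, 0.038]
contact_force: [-0.8, -0.4, -0.9]
finger_gap: 15.7
grip_force: 50.0
```

Run:
```python
from plan import *
rows(*smalltarget(90),-1,n=1)
h=held("small_pan",0,.122); h2=held("small_pan",0,-.122); print(h[1].round(1),h[0].apply([0,0,1]).round(3),h2[0].apply([0,0,1]).round(3),h2[1])
h=min(h,h2,key=lambda v:-v[0].apply([0,0,1])[2])
overlay("pics/h2.png",{"small_pan":h,"medium_pan":nested("medium_pan",0,43)},{"top":(165,130,100,140),"scene":(310,130,100,140)})
m=best("small_pan","scene",proj(h[1]+[0,0,37],"scene")[0])
p0=-.122 if h is h2 else .122
if m is not None:
    f=lambda x:-iou(render("small_pan",*held("small_pan",x[0],p0+x[1]/50),"scene"),m)
    s=minimize(f,[0,0],method="Nelder-Mead",options=dict(initial_simplex=[[0,0],[5,0],[0,4]],maxiter=40)); print(s.x[0],s.x[1]/50,s.fun,f([0,0]))
```

```text
[[0.07, 0.13, 0.69, -0.001, 0.001, 0.004, -1]]
[621.1 267.7  86.2] [ 0.052 -0.235  0.971] [0.    0.001 1.   ] [625.07880066 249.46155052 104.79503754]
3.340712785720825 0.009226493835449219 -0.8852578997612 -0.8652383
```

View pics/h2.png

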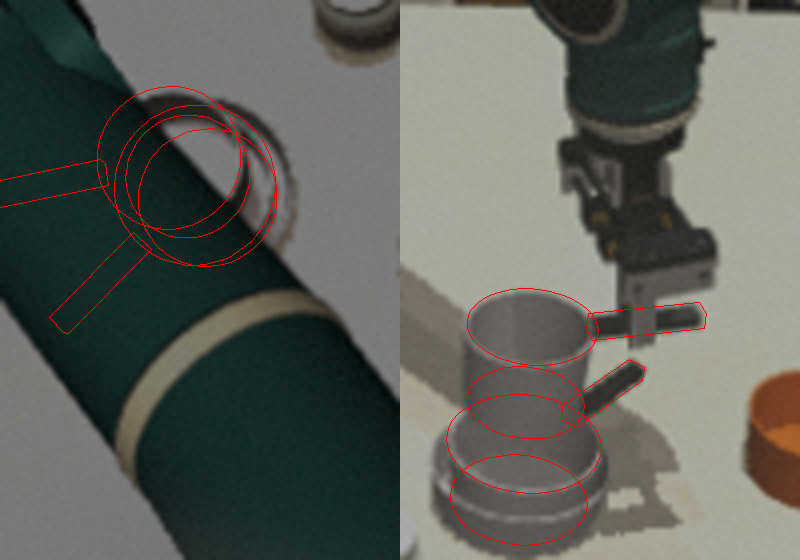

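The held pan matches its outline, about 3 mm further out along the handle than modelled. I correct for that and lower it.

Run:
```python
from plan import *
pt,Rt=smalltarget(12); rows(pt+[0.5,2.5,0],Rt,-1,n=5); p,q,s=now(); print(q.inv().apply([0,0,-.1]).round(3))
```

```text
[[-0.11, 0.04, 1.71, 0.0, 0.0, 0.001, -1], [-0.11, 0.04, 1.71, 0.0, 0.0, 0.001, -1], [-0.11, 0.04, 1.71, 0.0, 0.0, 0.001, -1], [-0.11, 0.04, 1.71, 0.0, 0.0, 0.001, -1], [-0.11, 0.04, 1.71, 0.0, 0.0, 0.001, -1]]
[-0.012 -0.     0.099]
```

Emit:
arm_command([
  [0.2,0.1,1,0,0,0.004,-1],
  [-0.2,0.05,1.8,0,0,0,-1],
  [-0.2,0,1.8,0,0,0,-1],
  [-0.2,0,1.8,0,0,0,-1],
  [-0.2,0,1.8,0,0,0,-1],
  [0,0,0,0,0,0,-1],
  [0,0,0,0,0,0,-1],
])

```text
time_s: 16.62
tcp_pos: [607.0, 339.0, 70.6]
ee_rot: [-0.048, 0.629, 0.775, 0.038]
contact_force: [0.7, -0.1, 0.0]
finger_gap: 15.2
grip_force: 50.0
```

Run:
```python
from plan import *
pt,Rt=smalltarget(0); rows(pt+[0.5,2.5,0],Rt,-1,n=4); h=held("small_pan",3,-.122); print(h[1],h[0].apply([0,0,1]).round(3),now()[2]["contact_force"])
r.snapshot("scene")
m=best("small_pan","scene",proj(h[1]+[0,0,45],"scene")[0])
if m is not None:
    # rim centre check: compare only the part above the medium rim
    f=lambda x:-iou(np.where(k,render("small_pan",h[0],h[1]+[x[0],x[1],0],"scene"),0),m*k)
    k=np.ones_like(m); yy=int(proj(h[1]+[0,0,50],"scene")[0][1]); k[yy:]=0
    s=minimize(f,[0,0],method="Nelder-Mead",options=dict(initial_simplex=[[0,0],[5,0],[0,4]],maxiter=40)); print(s.x,s.fun,f([0,0]))
```

```text
[[-0.05, 0.03, 0.35, -0.0, 0.0, -0.0, -1], [-0.05, 0.03, 0.35, -0.0, 0.0, -0.0, -1], [-0.05, 0.03, 0.35, -0.0, 0.0, -0.0, -1], [-0.05, 0.03, 0.35, -0.0, 0.0, -0.0, -1]]
[625.63863206 250.64397149  22.3535443 ] [0.002 0.001 1.   ] [ 0.70069118 -0.12145106  0.00103172]
[2.38075614 1.09763908] -0.7859264612197876 -0.7723324
```

Centred within about 2 mm, level, with 14 mm to go.

Emit:
arm_command([
  [-0.05,0,0.4,0,0,0,-1],
  [-0.05,0,0.4,0,0,0,-1],
  [-0.05,0,0.3,0,0,0,-1],
  [0,0,0,0,0,0,-1],
])

```text
time_s: 17.05
tcp_pos: [607.3, 339.0, 59.6]
ee_rot: [-0.047, 0.628, 0.775, 0.038]
contact_force: [-0.5, 0.0, -1.4]
finger_gap: 15.2
grip_force: 50.0
```

Emit:
arm_command([
  [0,0,0.1,0,0,0,-1],
  [0,0,0.1,0,0,0,-1],
  [0,0,0,0,0,0,-1],
])

```text
time_s: 17.3
tcp_pos: [607.5, 339.8, 58.5]
ee_rot: [-0.047, 0.628, 0.776, 0.038]
contact_force: [-0.9, 0.3, 4.2]
finger_gap: 15.6
grip_force: 50.0
```

Emit:
arm_command([
  [0,0,0.1,0,0,0,-1],
  [0,0,0,0,0,0,-1],
])

```text
time_s: 17.47
tcp_pos: [607.5, 340.5, 58.1]
ee_rot: [-0.047, 0.628, 0.776, 0.039]
contact_force: [-2.5, 1.1, 9.7]
finger_gap: 15.6
grip_force: 50.0
```

Run:
```python
from plan import *
s=r.sense(); print(s["tcp_pos"],s["contact_force"],s["torque"])
L={"small_pan":(nested("small_pan",0,78)),"medium_pan":nested("medium_pan",0,43),"large_pan":POSES["large_pan"]}
overlay("pics/n2.png",L,{"scene":(310,150,110,130)})
```

```text
[607.50882779 340.47085266  58.10830254] [-2.54840695  1.06843925  9.73370473] [-0.00296263  0.54931524 -0.03615844]
```

View pics/n2.png

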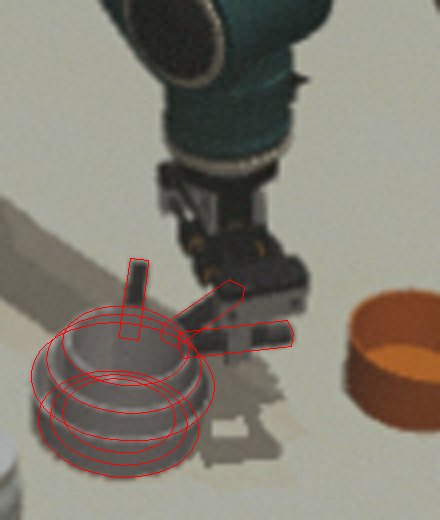

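The small pan is seated. Releasing and retreating.

Emit:
arm_command([
  [0,0,0,0,0,0,-0.5],
  [0,0,0,0,0,0,-0.3],
  [0,0,0,0,0,0,-0.3],
  [0,0,0,0,0,0,-0.3],
  [0,0,0,0,0,0,-0.3],
  [0,0,0,0,0,0,-0.3],
])

```text
time_s: 18.02
tcp_pos: [607.4, 339.5, 57.1]
ee_rot: [-0.047, 0.628, 0.775, 0.038]
contact_force: [0.1, -0.6, 0.3]
finger_gap: 33.5
grip_force: 0.0
```

Emit:
arm_command([
  [0,0,-1,0,0,0,-0.3],
  [0,0,-2,0,0,0,-0.3],
  [0,0,-3,0,0,0,-0.3],
  [0,0,-3,0,0,0,-0.3],
  [0,0,-4,0,0,0,-0.3],
  [0,0,-4,0,0,0,-0.3],
  [-2,3,-3,0,0,0,-0.3],
  [-2,3,-3,0,0,0,-0.3],
])

```text
time_s: 18.68
tcp_pos: [672.5, 290.0, 279.0]
ee_rot: [-0.047, 0.627, 0.776, 0.039]
contact_force: [1.1, 0.1, -0.0]
finger_gap: 33.0
grip_force: 0.0
```

Emit:
arm_command([
  [-2.5,-3,0,0,0,0,-0.3],
  [-2.5,-3,0,0,0,0,-0.3],
  [-2.5,-3,0,0,0,0,-0.3],
  [-2.5,-3,0,0,0,0,-0.3],
  [-2.5,-3,0,0,0,0,-0.3],
  [-2.5,-3,0,0,0,0,-0.3],
  [-2.5,-3,0,0,0,0,-0.3],
  [0,0,0,0,0,0,-0.3],
])

```text
time_s: 19.35
tcp_pos: [500.1, 70.5, 253.4]
ee_rot: [-0.047, 0.631, 0.774, 0.037]
contact_force: [0.3, -0.4, 0.7]
finger_gap: 32.5
grip_force: 0.0
```

Run:
```python
from plan import *
print(r.sense()["tcp_pos"],r.sense()["contact_force"])
L={"small_pan":(nested("small_pan",0,78)),"medium_pan":nested("medium_pan",0,43),"large_pan":POSES["large_pan"]}
overlay("pics/n3.png",L,{"top":(140,130,100,140),"scene":(310,150,100,140)})
```

```text
[500.05208972  70.52177875 253.38463919] [ 0.31865431 -0.44362215  0.68008618]
```

View pics/n3.png

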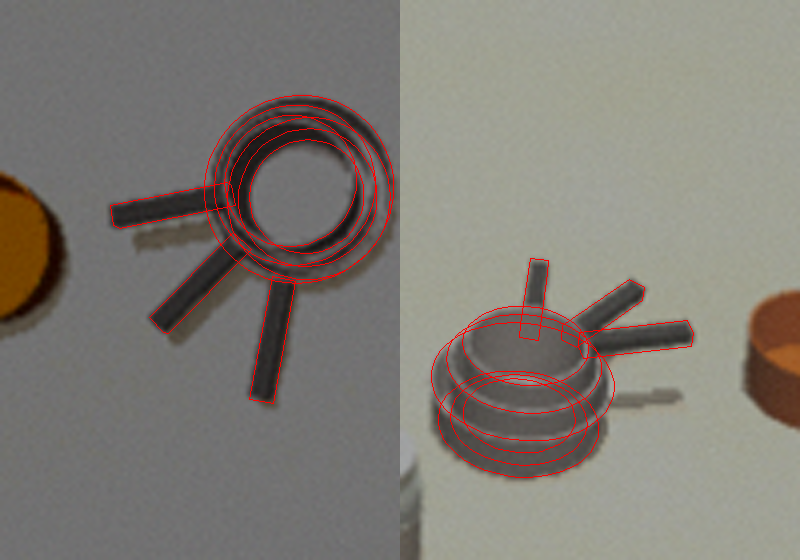

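All three pans are nested on the predicted outlines, with the handles fanned about 35° apart. The arm is clear and everything has been let go, so I hand in.

```bash
python3 -c "
from station import r
print(r.close_job())"
```

```text
the job is handed in; nothing more can be done
None
```

The job is handed in (no verdict came back): in the last pictures the medium pan sits flat in the large one and the small in the medium, handles fanned about 35° apart, everything let go, the large pan where it stood, about 19 s used.

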